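# Load the inclined drill jig in a brass-instrument workshop

## Robot

A 6-joint arm with a two-finger parallel gripper is mounted at the origin on the work surface. World frame = base frame: x ahead of the robot, y to its left, z up, the work surface at z = 0. Lengths are in m, angles in rad, forces in N, time in s.
With the tool pointing down it reaches from about 0.35 to 0.775 m from the base axis. Payload 5.5 kg.
Tool frame: the origin (TCP) lies at the very end of the fingers, on their centre line; the grasp point (between the pads) lies env.hold_point_z behind it (env.hold_point_z is the distance from the TCP to the grasp point, in m); z points along the fingers, y is the line along which they close (so a half turn about z gives the same grasp; the last joint's range is limited). The gripper opens to 85 mm and grips with 20 to 120 N. Pads are 22 mm wide; open, the fingers measure 114 mm over their backs; the gripper's body (76 mm by 85 mm) begins 54 mm behind the grasp point. The pads swing forward as they close: fully open they stand 13 mm farther back than shut.
Start: joints at [-1.349, 0.313, 0.046, 1.304, 0, 1.431], TCP at [0.204, -0.538, 0.231] pointing down, gripper open.
Joint ranges: [-2.76, 2.76], [-0.86, 1.69], [-1.03, 1.26], [-2.2, 2.34], [-1.47, 1.5], [-3.14, 3.14]. Speed limits (rad/s): [2.57, 2.57, 3.14, 3.14, 3.14, 3.14].

## Interface

Orientations are given as a unit quaternion [w, x, y, z].
In Python, from workcell import env gives the robot as it stands.
- The arm moves only by the tool carry_out, never from a script. Its argument "steps" is a list of rows, each a list of 3 entries, a list of its own where there are three numbers: the turn, a rotation vector about the tool's x, y, z in degrees, then the shift along the tool's x, y, z in cm, then the closure in counts, from 0 (fully open) to 255 (shut). A call has exactly 8 rows; each row is the pose to reach, as a shift and turn from the pose commanded when the call began, along the tool's axes at that moment; what a row does not reach only later rows make up. A row lasts 1/8 s, in which the tool goes at most 62.5 mm and 10.7 degrees, less where a joint would pass 70% of its speed; a pose out of reach is approached as far as the arm can. A call with a gripper value outside its range is refused whole. The fingers move at their own pace and stop on an object; "force" is the grip in N (left out, the last holds). Time passes only in rows, so rows that repeat a pose let the fingers close, or fill a call up. It gives the time, the measured TCP pose, the force, the opening and the grip force at its end, in the units of the state.
- env.get_state(): the state, without advancing time (a new reading comes with each control period).
- env.read_camera(name): name is "scene" or "top"; returns (picture, depth): 420x560x3 uint8, red, green, blue; 420x560 float32, m along the optical axis (not along the pixel's ray), 0 where there is no reading.
- env.get_calibration(name): a dict with "fx", "fy", "cx", "cy" (pixels), "D" ([k1, k2, p1, p2, k3] as OpenCV has them; the pictures are not rectified), "origin" and "orientation" of the camera in the world. Camera axes: x right, y up, looking along -z (the intrinsics and any distortion apply to the point x, -y, -z); pixel columns grow to the right and rows downward; lengths in m; the calibration is good to about 2 mm. A picture is of the moment at which its call begins. get_calibration takes no time and is no camera call.
- env.hand_in(): hands the job in; it is judged then, once.
The state is a dict: "clock": time; "joint_pos": joint angles; "qvel": joint speeds; "tau": joint torques, N m; "tcp_pos": TCP position; "orientation": TCP orientation; "wrist_force": force on the tool from outside, world axes, zero at the start; "ft_torque": the same for the moment, N m; "finger_gap": finger opening in m; "grip_force": force on a finger pad.
Only numpy, scipy, OpenCV 4.12 (cv2) and the standard library are available. Lean on these libraries where they do the work, as an engineer would, in place of code of your own. Each camera call takes 0.05 s, during which the arm holds its last target. There are 200 camera calls.

## Task

Load the inclined drill jig: lay the brass blank flat on the sloping bed, push it snugly against all three orange stops (long edge on the two lower ones, end on the side one) and let go of it. Then take the drill template (the plate with the red handle) and hang it by its two holes on the two steel pins of the jig, fully down on its rests over the blank, without shifting the blank. Leave the jar, the mouthpiece and the screwdriver where they are.

Things in the scene. Friction and masses are not known exactly. Their poses are not given: they have to be found in the camera images.
- bed_home (a point): Middle of the jig's green sloping bed (110 x 192 mm, inclined 35 deg), on its surface, 65 mm above the bench; jig fixed, base 150 x 200 mm. Axes: x up the slope (away from the robot at yaw 0), y across it to the left, z square out of the bed, leaning 35 deg to the robot. In this frame the registered blank's centre is at 0, 0, 5 mm, long side along y; the hung template's handle point at 0, 0, 42 mm.
- pin_left (a point): One of the jig's two fixed steel pins, square to the bed: centre of the top of its shoulder, at 0, 76, 14 mm in the bed frame (same axes). Below this point a shoulder of 15 mm diameter; above it the pin, 8 mm diameter and 20 mm long, then a 6 mm conical tip (40 mm above the bed in all).
- pin_right (a point): The other, identical pin: top of its shoulder, at 0, -76, 14 mm in the bed frame. Down the slope from the pins two dark rest buttons, 12 mm diameter and 14 mm high, stand at -25, -68 and -25, 68 mm: the hung template rests on the shoulders and on these, clear of the blank.
- stop_side (a point): Foot of the orange side stop, at 0, 30, 0 mm in the bed frame. All three stops are orange pins of 6 mm diameter, 8 mm high, square to the bed; the blank's end goes against this one.
- stop_low (a point): Foot of one of the two orange lower stops, at -15, 19, 0 mm in the bed frame; the other is at -15, -19, 0 mm. The blank's long edge goes against these two; a finger fits between them (32 mm).
- blank_center (a point): Centre of the loose brass blank, a plain solid bar 24 (x) by 54 (y) by 10 (z) mm, about 0.11 kg; it lies flat on the bench at the start, z up. Either end and either face may be used.
- template_grip (a point): Centre of the drill template's red handle, 28 mm above the plate's underside. Loose aluminium plate 64 (x) by 178 (y) by 6 mm, 0.24 kg, with two through holes of 11 mm diameter at x = 0, y = -76 and +76 mm from here. The handle, 16 (x) by 40 (y) mm, 44 mm tall, stands on the plate's middle, its top 22 mm above here. It starts flat on the bench, handle up, and may go on either way round.
- grease_jar: White plastic jar with a red cap, 52 mm diameter, 55 mm tall, standing on the bench; origin at the centre of its underside. To be left alone.
- mouthpiece: Silver-coloured trumpet mouthpiece standing on its rim, 27 mm diameter at the foot, 87 mm tall; origin at the centre of its underside. To be left alone.
- driver: Small screwdriver, 160 mm long, lying on the bench along its own x axis; origin under its middle. To be left alone.
Things that resemble listed ones, but are neither listed nor needed, are in the scene too. Of the things shaped like the part that bears template_grip, the aluminium one is meant.

How it is judged:
By the outcome, as a careful person would: the job done as asked, in the order asked, and still so for the second after the job is handed in, with the robot touching nothing.
It also fails if it takes over 72 s, if anything falls off the work surface, if the arm or the gripper's body presses on something with over 40 N, if the wrist force passes 120 N, or if a joint passes its speed limit or range.

## Working session

There is one attempt and no reset: what is moved stays moved. The work goes in short steps, Python scripts to look and compute and a tool call to move; the robot and the scene stay as the last step left them, time stands still between calls to the robot, and variables do not carry over. Pictures are saved under pics/ and viewed, at most 11 in all, crops included, and the job is handed in when it is done.

Besides the shell and the picture viewer there is one more tool, called after "Request:" by a JSON object that holds its "name" and its "arguments". carry_out: Moves the arm, as the interface text tells. Its arguments: {"type":"object","properties":{"steps":{"type":"array","items":{"type":"array"}},"force":{"type":"number"}},"required":["steps"]}

```bash
mkdir -p pics; ls; python3 - <<'E'
from workcell import env
import numpy as np,cv2
print(env.hold_point_z, env.get_state())
for n in("scene","top"):
    p,d=env.read_camera(n); np.savez(f"{n}0.npz",p=p,d=d); cv2.imwrite(f"pics/{n}0.png",p[:,:,::-1]); print(n,env.get_calibration(n),(d==0).mean())
E
```

```text
pics
0.0187 {'clock': 0.0, 'joint_pos': array([-1.34860259e+00,  3.14017391e-01,  4.49293083e-02,  1.30358574e+00,
       -3.11248779e-05,  1.43119468e+00]), 'qvel': array([ 0.00027368,  0.00120098, -0.0013643 , -0.00147269,  0.00049925,
        0.00170867]), 'tau': array([-3.96987452e-04, -4.80627823e+01,  2.98533565e+01,  1.93442818e-02,
       -2.20250959e-04, -1.72934499e-06]), 'tcp_pos': array([ 0.20338675, -0.53726063,  0.23037889]), 'orientation': array([-9.37306441e-04,  9.83682147e-01,  1.79912624e-01, -5.43047821e-05]), 'wrist_force': array([-0.51510225, -0.29629967, -0.48246484]), 'ft_torque': array([-0.00334903,  0.00535372,  0.03886611]), 'grip_force': 0.0, 'finger_gap': 0.08542768748220737}
scene {'fx': 381.92327029328123, 'fy': 381.92327029328123, 'cx': 276.7495388873274, 'cy': 209.80456367184303, 'D': array([-0.00929575,  0.        ,  0.        ,  0.        ,  0.        ]), 'origin': array([1.21523167, 0.0091262 , 0.58193512]), 'orientation': array([0.62890366, 0.31792243, 0.31447974, 0.63600944])} 0.0041156462585034016
top {'fx': 382.8528264534124, 'fy': 382.8528264534124, 'cx': 280.8033386385909, 'cy': 207.62954401350555, 'D': array([0.00260885, 0.        , 0.        , 0.        , 0.        ]), 'origin': array([0.36234703, 0.01444441, 1.12534124]), 'orientation': array([-0.69581633, -0.04918347,  0.04990133,  0.71479402])} 0.004149659863945578
```

View pics/top0.png

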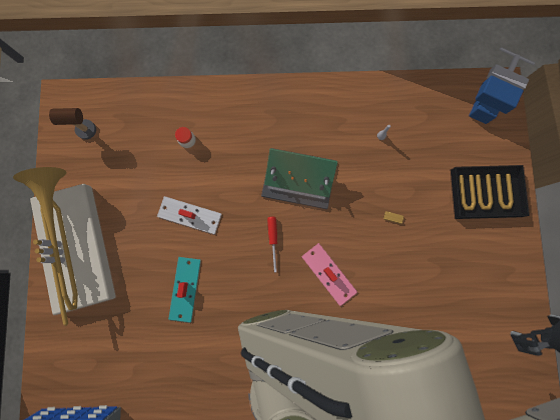

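View pics/scene0.png

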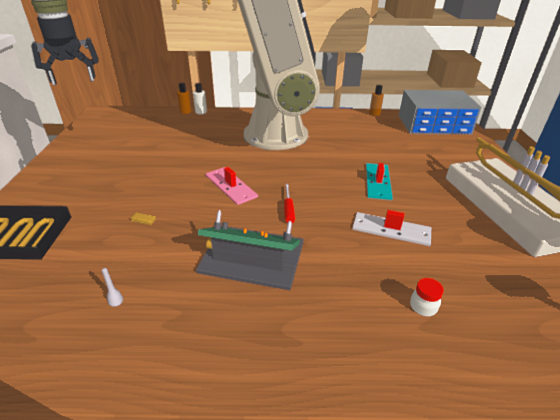

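The top picture shows three handled plates: grey (189,215), teal (184,290) and pink (330,273). The grey one fits the aluminium template. The brass blank is at (394,217), the jig at (300,180), the driver at (273,240), the jar at (185,137) and the mouthpiece at (383,132). The scene picture agrees: template at (392,228), blank at (143,218).

```bash
cat > h.py <<'E'
import numpy as np,cv2
from scipy.spatial.transform import Rotation as R
from workcell import env
def rot(q): return R.from_quat([q[1],q[2],q[3],q[0]])
def rays(cal,uv):
    K=np.array([[cal['fx'],0,cal['cx']],[0,cal['fy'],cal['cy']],[0,0,1]])
    n=cv2.undistortPoints(np.float64(uv).reshape(-1,1,2),K,cal['D']).reshape(-1,2)
    return np.c_[n[:,0],-n[:,1],-np.ones(len(n))]@rot(cal['orientation']).as_matrix().T
def onz(name,uv,z):
    c=env.get_calibration(name); d=rays(c,uv); o=c['origin']
    return o+d*((z-o[2])/d[:,2])[:,None]
def onplane(name,uv,p,n):
    c=env.get_calibration(name); d=rays(c,uv); o=c['origin']
    return o+d*(((p-o)@n)/(d@n))[:,None]
def cloud(name,depth,mask):
    v,u=np.nonzero(mask&(depth>0)); c=env.get_calibration(name)
    return c['origin']+rays(c,np.c_[u,v])*depth[v,u][:,None]
def blobs(m,amin):
    n,l,s,c=cv2.connectedComponentsWithStats(m.astype(np.uint8)); return [(s[i,4],c[i],l==i) for i in range(1,n) if s[i,4]>=amin]
def hsv(p): return cv2.cvtColor(p,cv2.COLOR_RGB2HSV)
E
cat > m.py <<'E'
from h import *
np.set_printoptions(precision=4,suppress=True)
def load(n): f=np.load(n+"0.npz"); return f['p'],f['d']
def box(m):
    return cv2.minAreaRect(np.argwhere(m)[:,::-1].astype(np.float32))
def rectw(name,m,z):
    v,u=np.nonzero(m); P=onz(name,np.c_[u,v],z)[:,:2]
    r=cv2.minAreaRect((P*1000).astype(np.float32)); c=cv2.boxPoints(r); e=max((c[1]-c[0],c[2]-c[1]),key=np.linalg.norm)
    return "rect c",np.array(r[0]),"size",np.array(r[1]),"long yaw",np.degrees(np.arctan2(e[1],e[0])),"mean",P.mean(0)*1000
for name,win in(("top",dict(blank=(375,205,415,230),temp=(150,185,230,245),jig=(255,140,345,215))),("scene",dict(blank=(125,205,165,232),temp=(345,200,440,250),jig=(190,200,310,290)))):
    p,d=load(name); H=hsv(p).astype(int)
    def W(k):
        m=np.zeros(d.shape,bool); a=win[k]; m[a[1]:a[3],a[0]:a[2]]=1; return m
    h,s,v=H[...,0],H[...,1],H[...,2]
    for q in blobs(W('blank')&(h>18)&(h<32)&(s>110)&(v>100),20): print(name,"blank",q[0],q[1],*rectw(name,q[2],.010), np.median(cloud(name,d,q[2])[:,2]))
    for q in blobs(W('temp')&(s<50)&(v>120),60): print(name,"plate",q[0],q[1],*rectw(name,q[2],.006),np.median(cloud(name,d,q[2])[:,2]))
    for q in blobs(W('temp')&((h<6)|(h>174))&(s>170)&(v>90),10):
        C=cloud(name,d,q[2]); t=C[:,2]>.040; print(name,"handle",q[0],q[1],C.mean(0),"top",t.sum(),C[t].mean(0),C[:,2].max())
    g=W('jig')&(h>60)&(h<95)&(s>70)
    for q in blobs(g,200):
        C=cloud(name,d,q[2]); c=np.median(C,0); k=C
        for _ in range(3):
            c=k.mean(0); n=np.linalg.svd(k-c)[2][2]; n*=np.sign(n[2]); k=C[abs((C-c)@n)<.004]
        print(name,"bed",q[0],q[1],"n",n,"tilt",np.degrees(np.arccos(n[2])),"downdir yaw",np.degrees(np.arctan2(n[1],n[0])))
        yaw=np.arctan2(-n[1],-n[0]); Rb=R.from_euler('ZY',[yaw,-np.radians(35)]).as_matrix()
        v_,u_=np.nonzero(q[2]); P=onplane(name,np.c_[u_,v_],c,n); L=(P-c)@Rb; mid=(L[:,:2].max(0)+L[:,:2].min(0))/2
        r=cv2.minAreaRect((L[:,:2]*1000).astype(np.float32)); print("  rect",r,"mid world",c+Rb[:,:2]@(np.array(r[0])/1000))
    for q in blobs(W('jig')&(h>6)&(h<20)&(s>150)&(v>110),2): print(name,"orange",q[0],q[1],np.median(cloud(name,d,q[2]),0))
    for q in blobs(W('jig')&(s<45)&(v>120),4): print(name,"grey",q[0],q[1],np.median(cloud(name,d,q[2]),0))
p,_=load("top"); q,_=load("scene")
a=cv2.resize(p[140:250,150:420],None,fx=2.9,fy=2.9,interpolation=cv2.INTER_CUBIC)
b=cv2.resize(q[200:290,190:440],(a.shape[1],int(90*a.shape[1]/250)),interpolation=cv2.INTER_CUBIC)
cv2.imwrite("pics/crop.png",np.vstack([a,b])[:600,:,::-1])
E
python3 m.py
```

```text
top blank 141 [393.0142 216.9149] rect c [ 483.8159 -317.2316] size [52.9083 23.118 ] long yaw 74.20502 mean [ 483.4366 -316.8045] 0.009508283830954811
top plate 1009 [187.5946 213.6482] rect c [506.9536 283.2274] size [179.2041  64.0704] long yaw 71.576126 mean [509.9081 286.2565] 0.005194332579058325
top handle 71 [186.1831 213.7465] [0.5044 0.2807 0.0456] top 61 [0.5053 0.2827 0.0483] 0.05425729601487883
top bed 287 [272.2997 171.453 ] n [-0.5595  0.1303  0.8185] tilt 35.061318419312784 downdir yaw 166.89301401516587
  rect ((10.306182861328125, -2.101043701171875), (113.33676147460938, 49.83445739746094), 8.41687297821045) mid world [0.6255 0.0285 0.0643]
top bed 654 [322.7294 173.026 ] n [-0.5592  0.1269  0.8193] tilt 34.98984751934354 downdir yaw 167.2130454063959
  rect ((-11.75885009765625, 14.098203659057617), (110.96887969970703, 89.69799041748047), 0.14975564181804657) mid world [ 0.599  -0.0934  0.065 ]
top orange 4 [289.25 171.75] [ 0.6136 -0.0145  0.0698]
top orange 3 [291.6667 177.6667] [ 0.5969 -0.0227  0.0635]
top orange 4 [305.25 179.75] [ 0.5909 -0.0593  0.0625]
to
[... 678 characters left out ...]
60595703125), (130.5549774169922, 197.98399353027344), 1.5177428722381592) mid world [ 0.6375 -0.0462  0.0808]
scene orange 2506 [238.8723 214.7318] [ 0.4594 -0.0763 -0.0011]
scene orange 1232 [302.0893 243.3969] [ 0.5413  0.0686 -0.001 ]
scene orange 2 [283.  209.5] [0.4381 0.0249 0.0002]
scene orange 3 [284. 217.] [0.4795 0.0269 0.0094]
scene orange 23 [190.6957 229.0435] [ 0.5184 -0.1948 -0.0009]
scene orange 56 [201.3036 241.6964] [ 0.5611 -0.1603 -0.0003]
scene orange 1019 [214.9971 278.4446] [ 0.6865 -0.1277 -0.001 ]
scene orange 2 [210.5 246.5] [ 0.6302 -0.1271  0.0463]
scene grey 46 [218.2174 216.7609] [ 0.5805 -0.1145  0.0848]
scene grey 43 [288.4884 228.093 ] [0.6148 0.0342 0.0857]
```

View pics/crop.png

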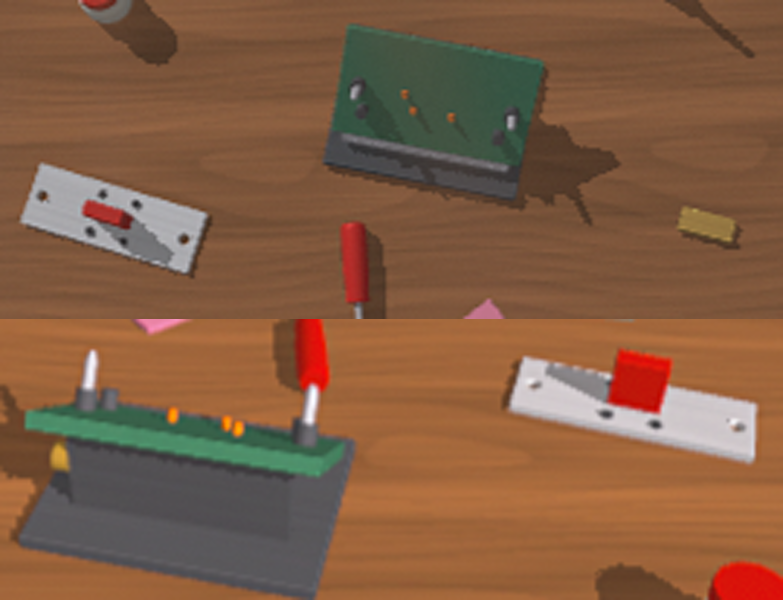

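The enlarged crop confirms the bare-metal plate with the red handle at top px (187,214). The teal and pink ones are the lookalikes. I'm moving above the blank now.

Request:
{"name": "carry_out", "arguments": {"steps": [[[0,0,-53.5],[34.3,-10.7,13],0],[[0,0,-53.5],[34.3,-10.7,13],0],[[0,0,-53.5],[34.3,-10.7,13],0],[[0,0,-53.5],[34.3,-10.7,13],0],[[0,0,-53.5],[34.3,-10.7,13],0],[[0,0,-53.5],[34.3,-10.7,13],0],[[0,0,-53.5],[34.3,-10.7,13],0],[[0,0,-53.5],[34.3,-10.7,13],0]], "force": 40}}

```text
clock: 1.1
tcp_pos: [0.4863, -0.3158, 0.1007]
orientation: [-0.001, 0.797, 0.604, -0.0]
wrist_force: [-0.5, -0.2, -0.3]
finger_gap: 0.0857
grip_force: 0.0
```

```bash
cat >> h.py <<'E'
np.set_printoptions(precision=4,suppress=True)
def go(p,Rt):
    s=env.get_state(); R0=rot(s['orientation'])
    print("turn deg",(R0.inv()*Rt).as_rotvec(degrees=True).round(2),"shift cm",(R0.inv().apply(np.array(p)-s['tcp_pos'])*100).round(2),"q",s['joint_pos'].round(2))
def down(yawx): return R.from_euler('z',yawx,degrees=True)*R.from_euler('x',180,degrees=True)
YAW=-13.0
def bedR(): return R.from_euler('ZY',[YAW,-35],degrees=True)
E
cat > b.py <<'E'
from h import *
X=bedR().as_matrix(); n=X[:,2]; c0=np.array([.6105,-.0447,.065])
def load(k): f=np.load(k+"0.npz"); return f['p'],hsv(f['p']).astype(int)
for name,w in(("top",(255,140,345,215)),("scene",(190,200,310,290))):
    p,H=load(name); m=np.zeros(p.shape[:2],bool); m[w[1]:w[3],w[0]:w[2]]=1
    g=m&(H[...,0]>60)&(H[...,0]<95)&(H[...,1]>70)
    pts=np.vstack([np.argwhere(q[2])[:,::-1] for q in blobs(g,200)]); 
    if name=="scene": continue
    L=(onplane(name,pts,c0,n)-c0)@X[:,:2]*1000
    r=cv2.minAreaRect(L.astype(np.float32)); print("bed rect offset mm",r, "min",L.min(0),"max",L.max(0))
    # orange stops with soft weights
    a=cv2.cvtColor(p,cv2.COLOR_RGB2LAB).astype(float); wgt=np.clip(a[...,1]-128-8,0,None)*m*cv2.dilate(((H[...,0]>4)&(H[...,0]<22)&(H[...,1]>130)&m&(H[...,2]>100)).astype(np.uint8),np.ones((3,3)))
    for q in blobs(wgt>0,3):
        v,u=np.nonzero(q[2]); ww=wgt[v,u]; uv=[[(u*ww).sum()/ww.sum(),(v*ww).sum()/ww.sum()]]
        print("stop",uv,((onplane(name,uv,c0+.0065*n,n)-c0)@X*1000))
# pins: bright grey pixels, both views
for name,w in(("top",((262,160,280,180),(316,172,334,190))),("scene",((280,215,298,242),(210,203,227,230)))):
    p,H=load(name)
    for k,b in enumerate(w):
        m=np.zeros(p.shape[:2],bool); m[b[1]:b[3],b[0]:b[2]]=1
        m&=(H[...,1]<60)&(H[...,2]>110); v,u=np.nonzero(m)
        uv=[[u.mean(),v.mean()]]; print(name,"LR"[k],uv,m.sum(),[((onplane(name,uv,c0+h*n,n)-c0)@X*1000).round(1)[0] for h in(.025,.03)])
s,_=load("scene")
go([.4865,-.316,.002],down(74.2))
E
python3 b.py
```

```text
bed rect offset mm ((-0.327972412109375, -0.6393966674804688), (110.92726135253906, 188.62973022460938), 0.18157312273979187) min [-56.001  -95.0615] max [55.3449 93.7006]
stop [[np.float64(294.71310056268936), np.float64(172.22608570191892)]] [[ 1.0545 13.887   6.5   ]]
stop [[np.float64(289.1090909090909), np.float64(171.85454545454544)]] [[-1.1271 29.6074  6.5   ]]
stop [[np.float64(291.85), np.float64(177.6)]] [[-16.6498  18.9458   6.5   ]]
stop [[np.float64(305.12307692307695), np.float64(179.8923076923077)]] [[-15.6361 -19.241    6.5   ]]
top L [[np.float64(271.8), np.float64(171.3)]] 10 [array([-2.2, 76.8, 25. ]), array([-0.1, 76.4, 30. ])]
top R [[np.float64(325.5), np.float64(182.0)]] 10 [array([ -2.4, -75.3,  25. ]), array([ -0.3, -74.9,  30. ])]
scene L [[np.float64(288.4918032786885), np.float64(229.63934426229508)]] 61 [array([42. , 83.5, 25. ]), array([95.9, 91.2, 30. ])]
scene R [[np.float64(219.15277777777777), np.float64(219.56944444444446)]] 72 [array([ 61.4, -51.2,  25. ]), array([113.9, -33.4,  30. ])]
turn deg [-0.08 -0.01  0.11] shift cm [-0.02  0.04  9.87] q [-0.71  0.39 -0.17  1.01 -0.    1.13]
```

Request:
{"name": "carry_out", "arguments": {"steps": [[[0,0,0],[0,0,5],0],[[0,0,0],[0,0,8.5],0],[[0,0,0],[0,0,9.8],0],[[0,0,0],[0,0,9.8],0],[[0,0,0],[0,0,9.8],255],[[0,0,0],[0,0,9.8],255],[[0,0,0],[0,0,9.8],255],[[0,0,0],[0,0,9.8],255]], "force": 40}}

```text
clock: 2.1
tcp_pos: [0.4869, -0.3167, 0.0042]
orientation: [0.001, 0.797, 0.603, 0.0]
wrist_force: [-0.2, 1.8, 4.6]
finger_gap: 0.0226
grip_force: 39.6
```

```bash
cat >> h.py <<'E'
C0=np.array([.6105,-.0447,.065])+bedR().apply([-.0005,-.0002,0])
def bedtool(): 
    M=bedR().as_matrix(); return R.from_matrix(np.c_[M[:,1],M[:,0],-M[:,2]])
def gobed(x,y,z): go(C0+bedR().apply(np.array([x,y,z])/1000),bedtool())
def inbed():
    s=env.get_state(); print("tcp in bed mm",bedR().inv().apply(s['tcp_pos']-C0)*1000,"force bed",bedR().inv().apply(s['wrist_force']),"ang err",(bedtool().inv()*rot(s['orientation'])).as_rotvec(degrees=True))
E
python3 -c "
from h import *
gobed(6,-6,60); gobed(6,-6,150)"
```

```text
turn deg [-34.92   0.89  -2.66] shift cm [ 28.76   1.56 -11.33] q [-0.71  0.49 -0.29  0.8  -0.    1.13]
turn deg [-34.92   0.89  -2.66] shift cm [ 28.51  -3.58 -18.71] q [-0.71  0.49 -0.29  0.8  -0.    1.13]
```

Request:
{"name": "carry_out", "arguments": {"steps": [[[0,0,0],[0,0,-6],255],[[0,0,0],[0,0,-12],255],[[-34.9,0.9,-2.7],[28.5,-3.6,-18.7],255],[[-34.9,0.9,-2.7],[28.5,-3.6,-18.7],255],[[-34.9,0.9,-2.7],[28.5,-3.6,-18.7],255],[[-34.9,0.9,-2.7],[28.5,-3.6,-18.7],255],[[-34.9,0.9,-2.7],[28.5,-3.6,-18.7],255],[[-34.9,0.9,-2.7],[28.5,-3.6,-18.7],255]]}}

```text
clock: 3.1
tcp_pos: [0.5293, -0.0287, 0.1913]
orientation: [0.234, 0.744, 0.596, 0.188]
wrist_force: [0.4, 0.0, -1.8]
finger_gap: 0.0225
grip_force: 40.0
```

```bash
python3 -c "
from h import *
inbed(); gobed(6,-6,25)
p,d=env.read_camera('scene'); 
cv2.imwrite('pics/s1.png',cv2.resize(p[60:320,120:400],None,fx=2.2,fy=2.2,interpolation=cv2.INTER_CUBIC)[:,:,::-1])"
```

```text
tcp in bed mm [  5.1809  -2.5011 150.9201] force bed [-0.7003  0.1108 -1.6934] ang err [-0.007   0.2802 -0.2986]
turn deg [ 0.01 -0.28  0.3 ] shift cm [-0.41  0.08 12.59] q [-0.2  -0.18 -0.8   0.35 -0.01  1.59]
```

View pics/s1.png

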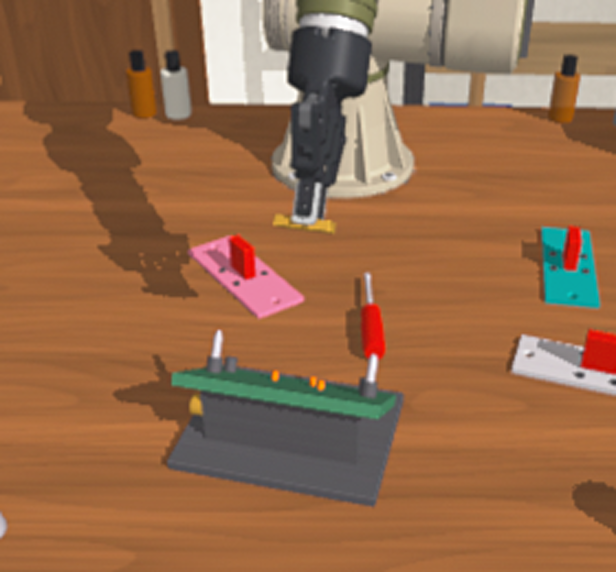

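```bash
cat > k.py <<'E'
from h import *
p,d=env.read_camera('scene'); H=hsv(p).astype(int)
m=np.zeros(d.shape,bool); m[145:175,235:285]=1
m&=(H[...,0]>17)&(H[...,0]<32)&(H[...,1]>130)&(H[...,2]>110)
v,u=np.nonzero(m); s=env.get_state(); n=bedR().as_matrix()[:,0]
# upslope face plane: x = tcp.x+12 in bed frame
B=bedR().as_matrix(); q=s['tcp_pos']+.012*B[:,0]
L=(onplane('scene',np.c_[u,v],q,n)-s['tcp_pos'])@B*1000
print(m.sum(),u.min(),u.max(),v.min(),v.max(),"rel tcp: min",L.min(0),"max",L.max(0))
for t in sorted(set(u)): print(t,L[u==t][:,[1,2]].min(0).round(1),L[u==t][:,2].max().round(1))
E
python3 k.py
```

```text
106 244 270 158 165 rel tcp: min [ 12.     -26.0196  -6.0161] max [12.     29.5929  5.0656]
244 [-26.  -5.] 3.0
245 [-23.9  -4.8] 3.3
246 [-21.8  -4.5] 3.5
247 [-19.8  -4.3] 3.8
248 [-17.7  -6. ] 4.0
249 [-15.6  -5.8] 4.3
250 [-13.2  -5.5] 2.5
251 [-11.2  -5.2] 2.8
252 [-8.2 -5. ] -3.0
253 [-6.2 -4.7] -2.7
254 [-4.1 -4.5] -2.5
255 [-1.7 -4.2] -4.2
256 [ 0.3 -4. ] -4.0
257 [ 2.4 -5.7] -3.7
258 [ 4.5 -5.4] -3.4
259 [ 6.5 -5.2] -3.2
260 [ 8.6 -4.9] -2.9
261 [10.6 -4.7] -2.7
262 [12.4 -4.4] -0.4
263 [14.2 -4.2] 1.8
264 [15.9 -3.9] 4.1
265 [18.  -5.6] 4.3
266 [20.  -5.4] 4.6
267 [22.1 -5.1] 4.8
268 [24.1 -4.9] 5.1
269 [26.4 -4.6] 3.3
270 [28.5 -4.4] 3.6
```

Request:
{"name": "carry_out", "arguments": {"steps": [[[0,-0.3,0.3],[-0.05,0.1,5],255],[[0,-0.3,0.3],[-0.05,0.1,9],255],[[0,-0.3,0.3],[-0.05,0.1,12],255],[[0,-0.3,0.3],[-0.05,0.1,13.5],255],[[0,-0.3,0.3],[-0.05,0.1,14.2],255],[[0,-0.3,0.3],[-0.05,0.1,14.4],255],[[0,-0.3,0.3],[-0.05,0.1,14.4],255],[[0,-0.3,0.3],[-0.05,0.1,14.4],255]]}}

```text
clock: 4.2
tcp_pos: [0.6105, -0.0513, 0.0738]
orientation: [0.236, 0.748, 0.591, 0.186]
wrist_force: [0.3, 0.7, -2.4]
finger_gap: 0.0225
grip_force: 40.0
```

```bash
python3 -c "
from h import *
inbed();gobed(6,-3,4)"
```

```text
tcp in bed mm [ 6.7964 -6.2109  6.3582] force bed [-1.3053  0.7404 -2.0271] ang err [ 0.0028 -0.2382  0.2871]
turn deg [-0.    0.24 -0.29] shift cm [ 0.32 -0.08  0.23] q [-0.21  0.16 -0.82 -0.02 -0.02  1.59]
```

Request:
{"name": "carry_out", "arguments": {"steps": [[[0,0.2,-0.3],[0.2,0,0],255],[[0,0.2,-0.3],[0.35,0,0],255],[[0,0.2,-0.3],[0.35,0,0.05],255],[[0,0.2,-0.3],[0.35,0,0.1],255],[[0,0.2,-0.3],[0.35,0,0.15],255],[[0,0.2,-0.3],[0.35,0,0.2],255],[[0,0.2,-0.3],[0.35,0,0.2],255],[[0,0.2,-0.3],[0.35,0,0.2],255]]}}

```text
clock: 5.2
tcp_pos: [0.6116, -0.0479, 0.0722]
orientation: [0.235, 0.746, 0.594, 0.187]
wrist_force: [-14.8, 3.0, 16.4]
finger_gap: 0.0225
grip_force: 42.5
```

```bash
python3 -c "
from h import *
inbed()"
```

```text
tcp in bed mm [ 6.0828 -2.6647  4.8341] force bed [-2.9523 -0.4002 22.0487] ang err [ 0.0457 -0.0432 -0.0213]
```

Request:
{"name": "carry_out", "arguments": {"steps": [[[0,0,0],[0,0,-0.04],255],[[0,0,0],[0,-0.15,-0.04],255],[[0,0,0],[0,-0.3,-0.04],255],[[0,0,0],[0,-0.4,-0.04],255],[[0,0,0],[0,-0.5,-0.04],255],[[0,0,0],[0,-0.58,-0.04],255],[[0,0,0],[0,-0.58,-0.04],255],[[0,0,0],[0,-0.58,-0.04],255]]}}

```text
clock: 6.2
tcp_pos: [0.611, -0.0478, 0.0719]
orientation: [0.238, 0.746, 0.593, 0.189]
wrist_force: [-0.5, 1.7, 8.1]
finger_gap: 0.0226
grip_force: 40.8
```

```bash
python3 -c "
from h import *
inbed()"
```

```text
tcp in bed mm [ 5.4687 -2.7215  4.9622] force bed [3.9039 1.5553 7.1046] ang err [-0.3916 -0.0302  0.0046]
```

Request:
{"name": "carry_out", "arguments": {"steps": [[[0,0,0],[0,0,-0.02],255],[[0,0,0],[0,0,-0.02],255],[[0,0,0],[0,0,-0.02],255],[[0,0,0],[0,0,-0.02],255],[[0,0,0],[0,0,-0.02],255],[[0,0,0],[0,0,-0.02],255],[[0,0,0],[0,0,-0.02],255],[[0,0,0],[0,0,-0.02],255]]}}

```text
clock: 7.2
tcp_pos: [0.6101, -0.0476, 0.0712]
orientation: [0.237, 0.746, 0.593, 0.188]
wrist_force: [-0.1, -0.2, 7.0]
finger_gap: 0.0222
grip_force: 40.8
```

```bash
python3 -c "
from h import *
inbed(); print(env.get_state())
p,d=env.read_camera('top'); q,_=env.read_camera('scene')
f=lambda a:cv2.resize(a,(400,300),interpolation=cv2.INTER_CUBIC)
cv2.imwrite('pics/s2.png',np.hstack([f(p[135:225,245:365]),f(q[170:275,190:330])])[:,:,::-1])"
```

```text
tcp in bed mm [ 4.274  -2.7458  4.9462] force bed [ 3.9337 -0.1801  5.7593] ang err [-0.2807 -0.036   0.0014]
{'clock': 7.2, 'joint_pos': array([-0.2014,  0.1628, -0.8346, -0.0422, -0.0153,  1.5916]), 'qvel': array([ 0.0001,  0.0003, -0.0016, -0.0013, -0.0003,  0.0008]), 'tau': array([ -0.1458, -30.8715,  22.2583,  -4.2441,  -0.0708,   0.0009]), 'tcp_pos': array([ 0.6101, -0.0476,  0.0712]), 'orientation': array([0.2373, 0.7459, 0.5932, 0.1884]), 'wrist_force': array([-0.1195, -0.1572,  6.974 ]), 'ft_torque': array([ 0.0156, -0.1377,  0.0515]), 'grip_force': 40.75632154941559, 'finger_gap': 0.022216160598890207}
```

View pics/s2.png

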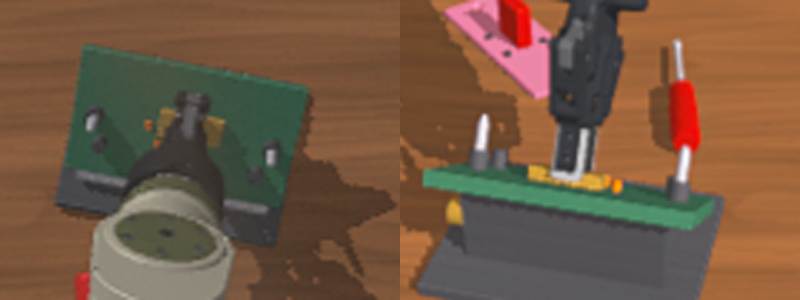

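Request:
{"name": "carry_out", "arguments": {"steps": [[[0,0,0],[0,0,-0.05],255],[[0,0,0],[0,0,-0.05],255],[[0,0,0],[0,0,-0.05],255],[[0,0,0],[0,0,-0.05],255],[[0,0,0],[0,0,-0.05],255],[[0,0,0],[0,0,-0.05],255],[[0,0,0],[0,0,-0.05],255],[[0,0,0],[0,0,-0.05],255]]}}

```text
clock: 8.3
tcp_pos: [0.6075, -0.0471, 0.0694]
orientation: [0.236, 0.746, 0.594, 0.187]
wrist_force: [-2.3, -0.1, 5.6]
finger_gap: 0.0226
grip_force: 40.7
```

```bash
python3 -c "
from h import *
inbed()"
```

```text
tcp in bed mm [ 1.0424 -2.8595  4.9519] force bed [ 1.3919 -0.5755  5.895 ] ang err [ 0.0085 -0.0495 -0.0016]
```

Request:
{"name": "carry_out", "arguments": {"steps": [[[0,0,0],[0,-0.2,0],255],[[0,0,0],[0,-0.2,0],255],[[0,0,0],[0,-0.2,0],255],[[0,0,0],[0,-0.2,0],255],[[0,0,0],[0.1,-0.2,0],255],[[0,0,0],[0.2,-0.2,0],255],[[0,0,0],[0.3,-0.2,0],255],[[0,0,0],[0.3,-0.2,0],255]]}}

```text
clock: 9.3
tcp_pos: [0.6063, -0.046, 0.0684]
orientation: [0.237, 0.747, 0.593, 0.185]
wrist_force: [-4.0, -6.3, 7.5]
finger_gap: 0.0225
grip_force: 40.9
```

```bash
python3 -c "
from h import *
inbed()"
```

```text
tcp in bed mm [-0.6523 -1.9903  4.9308] force bed [ 2.296  -7.0544  7.5193] ang err [-0.0171 -0.3363  0.0663]
```

Request:
{"name": "carry_out", "arguments": {"steps": [[[0,0,0],[0.05,-0.1,0],255],[[0,0,0],[0.05,-0.1,0],255],[[0,0,0],[0.05,-0.1,0],255],[[0,0,0],[0.05,-0.1,0],255],[[0,0,0],[0.05,-0.1,0],255],[[0,0,0],[0.05,-0.1,0],255],[[0,0,0],[0.05,-0.1,0],255],[[0,0,0],[0.05,-0.1,0],255]]}}

```text
clock: 10.3
tcp_pos: [0.6064, -0.0455, 0.0683]
orientation: [0.238, 0.747, 0.592, 0.186]
wrist_force: [-1.2, -6.6, 7.3]
finger_gap: 0.0225
grip_force: 40.7
```

```bash
python3 -c "
from h import *
inbed()
p,d=env.read_camera('top'); q,_=env.read_camera('scene')
f=lambda a:cv2.resize(a,(400,300),interpolation=cv2.INTER_CUBIC)
cv2.imwrite('pics/s3.png',np.hstack([f(p[145:205,265:345]),f(q[200:260,220:300])])[:,:,::-1])"
```

```text
tcp in bed mm [-0.7232 -1.5369  4.9351] force bed [ 4.3915 -6.7203  5.78  ] ang err [-0.0958 -0.3338  0.0716]
```

View pics/s3.png

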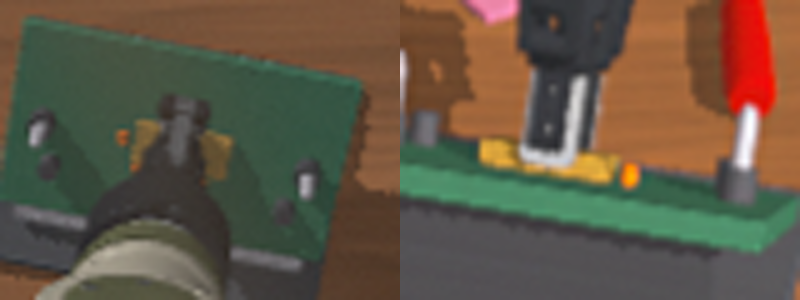

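The crop shows the blank's end almost at the side stop (orange at 628,175, a gap of about 1 mm left). I'll keep pushing.

Request:
{"name": "carry_out", "arguments": {"steps": [[[0,0,0],[0.15,-0.05,0],255],[[0,0,0],[0.15,-0.05,0],255],[[0,0,0],[0.15,-0.05,0],255],[[0,0,0],[0.15,-0.05,0],255],[[0,0,0],[0.15,-0.05,0],255],[[0,0,0],[0.15,-0.05,0],255],[[0,0,0],[0.15,-0.05,0],255],[[0,0,0],[0.15,-0.05,0],255]]}}

```text
clock: 11.4
tcp_pos: [0.6067, -0.0439, 0.0684]
orientation: [0.238, 0.747, 0.592, 0.186]
wrist_force: [-0.6, -6.9, 5.9]
finger_gap: 0.0226
grip_force: 40.6
```

```bash
python3 -c "
from h import *
inbed()"
```

```text
tcp in bed mm [-0.7114  0.0854  4.9567] force bed [ 4.2222 -6.8685  4.2905] ang err [-0.141  -0.3177  0.0714]
```

Request:
{"name": "carry_out", "arguments": {"steps": [[[0,0,0],[0.1,-0.05,0],255],[[0,0,0],[0.1,-0.05,0],255],[[0,0,0],[0.1,-0.05,0],255],[[0,0,0],[0.1,-0.05,0],255],[[0,0,0],[0.1,-0.05,0],255],[[0,0,0],[0.1,-0.05,0],255],[[0,0,0],[0.1,-0.05,0],255],[[0,0,0],[0.1,-0.05,0],255]]}}

```text
clock: 12.4
tcp_pos: [0.6069, -0.043, 0.0684]
orientation: [0.238, 0.747, 0.592, 0.186]
wrist_force: [-0.1, -6.6, 5.9]
finger_gap: 0.0222
grip_force: 40.5
```

```bash
python3 -c "
from h import *
inbed()"
```

```text
tcp in bed mm [-0.7478  1.0597  4.9661] force bed [ 4.5489 -6.4021  4.065 ] ang err [-0.181  -0.3213  0.0713]
```

Request:
{"name": "carry_out", "arguments": {"steps": [[[0,0,0],[0.1,-0.05,0],255],[[0,0,0],[0.1,-0.05,0],255],[[0,0,0],[0.1,-0.05,0],255],[[0,0,0],[0.1,-0.05,0],255],[[0,0,0],[0.1,-0.05,0],255],[[0,0,0],[0.1,-0.05,0],255],[[0,0,0],[0.1,-0.05,0],255],[[0,0,0],[0.1,-0.05,0],255]]}}

```text
clock: 13.4
tcp_pos: [0.6071, -0.0421, 0.0684]
orientation: [0.238, 0.747, 0.592, 0.186]
wrist_force: [0.6, -6.6, 6.6]
finger_gap: 0.0228
grip_force: 40.5
```

```bash
python3 -c "
from h import *
inbed()
p,d=env.read_camera('top'); q,_=env.read_camera('scene')
f=lambda a:cv2.resize(a,(400,300),interpolation=cv2.INTER_CUBIC)
cv2.imwrite('pics/s4.png',np.hstack([f(p[145:205,265:345]),f(q[200:260,220:300])])[:,:,::-1])"
```

```text
tcp in bed mm [-0.7562  2.019   4.9877] force bed [ 5.496  -6.3062  4.2532] ang err [-0.2232 -0.3257  0.0734]
```

View pics/s4.png

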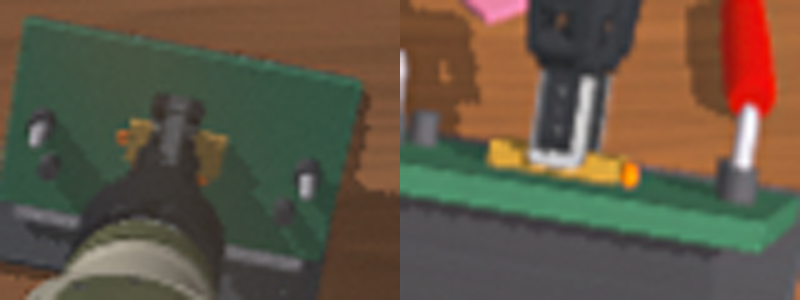

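The blank's end now appears to touch the side stop (630,172). I'm confirming by force.

Request:
{"name": "carry_out", "arguments": {"steps": [[[0,0,0],[0.1,-0.05,0],255],[[0,0,0],[0.1,-0.05,0],255],[[0,0,0],[0.1,-0.05,0],255],[[0,0,0],[0.1,-0.05,0],255],[[0,0,0],[0.1,-0.05,0],255],[[0,0,0],[0.1,-0.05,0],255],[[0,0,0],[0.1,-0.05,0],255],[[0,0,0],[0.1,-0.05,0],255]]}}

```text
clock: 14.5
tcp_pos: [0.6073, -0.0413, 0.0684]
orientation: [0.239, 0.747, 0.592, 0.186]
wrist_force: [1.5, -7.9, 5.5]
finger_gap: 0.0224
grip_force: 40.4
```

```bash
python3 -c "
from h import *
inbed()"
```

```text
tcp in bed mm [-0.7808  2.8038  5.011 ] force bed [ 5.8617 -7.3975  2.6466] ang err [-0.2646 -0.3542  0.0832]
```

Request:
{"name": "carry_out", "arguments": {"steps": [[[0,0,0],[0.2,-0.05,0],255],[[0,0,0],[0.2,-0.05,0],255],[[0,0,0],[0.2,-0.05,0],255],[[0,0,0],[0.2,-0.05,0],255],[[0,0,0],[0.2,-0.05,0],255],[[0,0,0],[0.2,-0.05,0],255],[[0,0,0],[0.2,-0.05,0],255],[[0,0,0],[0.2,-0.05,0],255]]}}

```text
clock: 15.5
tcp_pos: [0.6073, -0.041, 0.0684]
orientation: [0.24, 0.747, 0.591, 0.185]
wrist_force: [0.6, -13.7, 6.4]
finger_gap: 0.0222
grip_force: 40.5
```

```bash
python3 -c "
from h import *
inbed()"
```

```text
tcp in bed mm [-0.8061  3.0623  5.0099] force bed [  6.6318 -13.2378   3.1349] ang err [-0.3022 -0.5832  0.1445]
```

The side push now meets resistance, with force doubling and no travel. I'll ease off, release, retreat and inspect.

Request:
{"name": "carry_out", "arguments": {"steps": [[[0,0,0],[-0.2,0.15,0],255],[[0,0,0],[-0.3,0.2,0],255],[[0,0,0],[-0.3,0.2,0],255],[[0,0,0],[-0.3,0.2,0],150],[[0,0,0],[-0.3,0.2,0],100],[[0,0,0],[-0.3,0.2,0],0],[[0,0,0],[-0.3,0.2,-2],0],[[0,0,0],[-0.3,0.2,-7],0]]}}

```text
clock: 16.5
tcp_pos: [0.5652, -0.0302, 0.122]
orientation: [0.233, 0.747, 0.594, 0.185]
wrist_force: [0.5, -0.3, 0.2]
finger_gap: 0.0852
grip_force: 0.0
```

```bash
python3 -c "
from h import *
inbed()
M=bedR()
s=env.get_state()
go(s['tcp_pos']+np.array([-.08,.10,.10]),down(72))
p,d=env.read_camera('top'); q,_=env.read_camera('scene'); np.savez('r1.npz',p=p,q=q)
f=lambda a:cv2.resize(a,(400,300),interpolation=cv2.INTER_CUBIC)
cv2.imwrite('pics/s5.png',np.hstack([f(p[150:201,270:338]),f(q[208:253,230:290])])[:,:,::-1])"
```

```text
tcp in bed mm [-5.6241  4.1285 73.8937] force bed [ 0.5838 -0.1811 -0.1416] ang err [ 0.3836 -0.0544 -0.0001]
turn deg [34.6  -1.46  4.83] shift cm [  7.93  -2.59 -13.94] q [-0.18 -0.01 -0.85  0.13 -0.03  1.61]
```

View pics/s5.png

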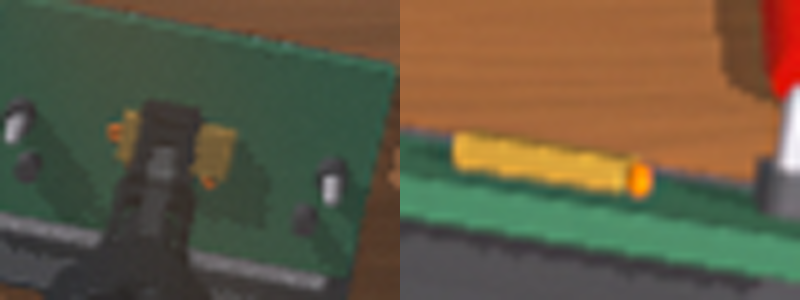

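The blank sits against the side stop (640,180) and the lower stop (210,180). Next, the template.

```bash
python3 -c "
from h import *
go([.508,.284,.13],down(71.6)); go([.53,.10,.2],down(71.6))"
```

```text
turn deg [35.13 -1.65  5.26] shift cm [ 29.28 -10.3   -7.55] q [-0.18 -0.02 -0.84  0.13 -0.03  1.61]
turn deg [35.13 -1.65  5.26] shift cm [11.84 -1.14 -9.66] q [-0.18 -0.02 -0.84  0.13 -0.03  1.61]
```

Request:
{"name": "carry_out", "arguments": {"steps": [[[0,0,0],[0,0,-4],0],[[10,0,1.5],[11.8,-1.1,-9.7],0],[[20,-1,3],[11.8,-1.1,-9.7],0],[[35.1,-1.6,5.3],[29.3,-10.3,-7.6],0],[[35.1,-1.6,5.3],[29.3,-10.3,-7.6],0],[[35.1,-1.6,5.3],[29.3,-10.3,-7.6],0],[[35.1,-1.6,5.3],[29.3,-10.3,-7.6],0],[[35.1,-1.6,5.3],[29.3,-10.3,-7.6],0]]}}

```text
clock: 17.6
tcp_pos: [0.5067, 0.2858, 0.1246]
orientation: [-0.002, 0.81, 0.586, -0.003]
wrist_force: [0.7, -0.2, -1.1]
finger_gap: 0.0857
grip_force: 0.0
```

```bash
cat > v.py <<'E'
from h import *
# blank check in the top view + bed frame, unobstructed
p,d=env.read_camera('top'); q,_=env.read_camera('scene'); H=hsv(p).astype(int); B=bedR().as_matrix()
m=np.zeros(d.shape,bool); m[150:205,262:338]=1
y=m&(H[...,0]>18)&(H[...,0]<32)&(H[...,1]>110)&(H[...,2]>90)
for b in blobs(y,15):
    v,u=np.nonzero(b[2]); L=(onplane('top',np.c_[u,v],C0+.010*B[:,2],B[:,2])-C0)@B[:,:2]*1000
    print("blank",b[0],b[1],cv2.minAreaRect(L.astype(np.float32)),L.mean(0))
f=lambda a:cv2.resize(a,(400,300),interpolation=cv2.INTER_CUBIC)
cv2.imwrite('pics/s6.png',np.hstack([f(p[160:196,278:326]),f(q[210:250,233:287])])[:,:,::-1])
go([.508,.284,.0105],down(71.6))
E
python3 v.py
```

```text
blank 106 [299.4623 174.1038] ((0.12827301025390625, 0.15196800231933594), (51.921470642089844, 25.98252296447754), 89.85071563720703) [ 0.1414 -0.0529]
turn deg [-0.27  0.06 -0.03] shift cm [ 0.05  0.06 11.58] q [ 0.37  0.38 -0.12  1.07  0.    2.26]
```

View pics/s6.png

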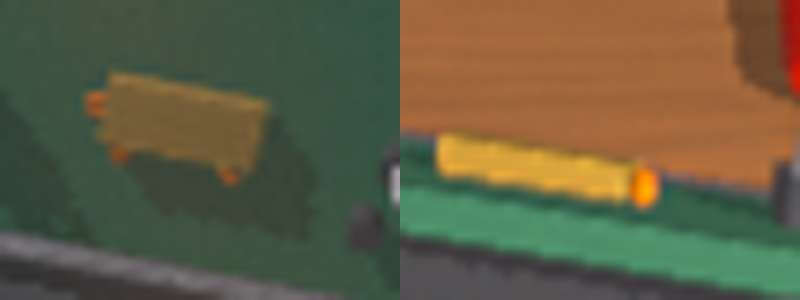

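The blank is flush on all three stops: (95,103), (120,155) and (230,175). Its measured centre is within 0.2 mm of nominal. I'm grasping the template.

Request:
{"name": "carry_out", "arguments": {"steps": [[[0,0,0],[0,0,5],0],[[0,0,0],[0,0,9],0],[[0,0,0],[0,0,11.5],0],[[0,0,0],[0,0,11.8],0],[[0,0,0],[0,0,11.8],255],[[0,0,0],[0,0,11.8],255],[[0,0,0],[0,0,11.8],255],[[0,0,0],[0,0,11.8],255]], "force": 80}}

```text
clock: 18.7
tcp_pos: [0.5084, 0.2842, 0.0103]
orientation: [-0.001, 0.811, 0.584, -0.0]
wrist_force: [-1.2, -0.7, -0.0]
finger_gap: 0.0152
grip_force: 77.8
```

```bash
python3 -c "
from h import *
s=env.get_state(); print(s['tcp_pos'],s['wrist_force'],s['finger_gap'],rot(s['orientation']).as_matrix())
gobed(-0.8,2.4,160); gobed(-.8,2.4,75)"
```

```text
[0.5084 0.2842 0.0103] [-1.229  -0.6854 -0.014 ] 0.015241609169522052 [[ 0.3169  0.9485 -0.0017]
 [ 0.9485 -0.3169  0.0017]
 [ 0.0011 -0.0022 -1.    ]]
turn deg [-35.1    1.61  -5.32] shift cm [-28.6   10.8  -18.56] q [ 0.37  0.48 -0.27  0.81  0.    2.26]
turn deg [-35.1    1.61  -5.32] shift cm [-28.15  15.67 -11.6 ] q [ 0.37  0.48 -0.27  0.81  0.    2.26]
```

Request:
{"name": "carry_out", "arguments": {"steps": [[[0,0,0],[0,0,-6],255],[[0,0,0],[0,0,-12],255],[[-35.1,1.6,-5.3],[-28.6,10.8,-18.6],255],[[-35.1,1.6,-5.3],[-28.6,10.8,-18.6],255],[[-35.1,1.6,-5.3],[-28.6,10.8,-18.6],255],[[-35.1,1.6,-5.3],[-28.6,10.8,-18.6],255],[[-35.1,1.6,-5.3],[-28.6,10.8,-18.6],255],[[-35.1,1.6,-5.3],[-28.6,10.8,-18.6],255]]}}

```text
clock: 19.7
tcp_pos: [0.5201, -0.0273, 0.1965]
orientation: [0.237, 0.749, 0.59, 0.186]
wrist_force: [-0.3, 0.5, -1.8]
finger_gap: 0.015
grip_force: 79.3
```

Request:
{"name": "carry_out", "arguments": {"steps": [[[0,0,0],[0,0,3],255],[[0,0,0],[0,0,6],255],[[0,0,0],[0,0,8],255],[[0,0,0],[0,0,9],255],[[0,0,0],[0,0,9],255],[[0,0,0],[0,0,9],255],[[0,0,0],[0,0,9],255],[[0,0,0],[0,0,9],255]]}}

```text
clock: 20.7
tcp_pos: [0.5705, -0.0334, 0.1217]
orientation: [0.235, 0.747, 0.594, 0.187]
wrist_force: [0.0, -0.1, -3.6]
finger_gap: 0.0153
grip_force: 79.3
```

```bash
cat > t.py <<'E'
from h import *
inbed(); s=env.get_state(); B=bedR().as_matrix(); tb=(s['tcp_pos']-C0)@B
p,d=env.read_camera('top'); q,_=env.read_camera('scene'); np.savez('t1.npz',p=p,q=q)
for name,im,w in(('top',p,(225,125,350,235)),('scene',q,(170,120,340,245))):
    H=hsv(im).astype(int); m=np.zeros(im.shape[:2],bool); m[w[1]:w[3],w[0]:w[2]]=1
    m&=(H[...,1]<55)&(H[...,2]>90)
    for b in blobs(m,40):
        v,u=np.nonzero(b[2]); h=(tb[2]/1000-.0103+.006)
        L=(onplane(name,np.c_[u,v],C0+h*B[:,2],B[:,2])-C0)@B[:,:2]*1000
        print(name,b[0],b[1],"bedframe min",L.min(0),"max",L.max(0),cv2.minAreaRect(L.astype(np.float32)))
f=lambda a:cv2.resize(a,(400,300),interpolation=cv2.INTER_CUBIC)
cv2.imwrite('pics/s7.png',np.hstack([f(p[130:220,235:355]),f(q[145:250,190:330])])[:,:,::-1])
E
python3 t.py
```

```text
tcp in bed mm [-0.9957  2.2096 70.3214] force bed [-1.9887 -0.0543 -2.9501] ang err [ 0.0253 -0.0422 -0.0012]
top 1242 [297.5902 181.2729] bedframe min [-67.4468 -94.6625] max [ 6.0302 97.6191] ((-30.792186737060547, 1.4727401733398438), (192.2143096923828, 73.49800872802734), 89.93297576904297)
top 705 [286.6496 221.6624] bedframe min [-224.6427  -64.3797] max [-105.9113   73.9114] ((-159.62574768066406, 12.597503662109375), (99.6642074584961, 144.1135711669922), 13.246600151062012)
scene 94 [271.6277 127.766 ] bedframe min [1277.8142  301.4489] max [1430.9869  343.956 ] ((1354.5069580078125, 322.2415466308594), (158.80789184570312, 8.685811042785645), 12.992338180541992)
scene 589 [292.2683 134.7453] bedframe min [1260.0455  264.0027] max [1601.9639  369.0798] ((1434.7265625, 303.062744140625), (357.2261962890625, 50.15690231323242), 14.965658187866211)
scene 96 [248.7396 137.1146] bedframe min [1349.638   358.8076] max [1590.7119  412.2887] ((1469.6331787109375, 387.89459228515625), (246.9258270263672, 22.664682388305664), 13.000882148742676)
scene 69 [256.7101 152.4493] bedframe 
[... 200 characters left out ...]
34 -18171.9605] max [285320.711   73715.8621] ((103653.5625, 25885.890625), (375695.96875, 3890.265625), 14.157029151916504)
scene 367 [254.7112 204.6512] bedframe min [-2127.1632  -795.6721] max [-1298.4763   -93.374 ] ((-1694.064697265625, -436.1817932128906), (854.0662841796875, 634.168212890625), 7.380783557891846)
scene 88 [218.1818 220.1477] bedframe min [-633.3013 -289.1693] max [-23.333  -79.2607] ((-328.0048522949219, -185.8541259765625), (643.8928833007812, 14.12200927734375), 19.039350509643555)
scene 85 [288.5176 231.7882] bedframe min [-614.6628  -13.9404] max [-28.8717  78.1022] ((-322.17193603515625, 31.207426071166992), (591.9070434570312, 14.907470703125), 8.934990882873535)
```

View pics/s7.png

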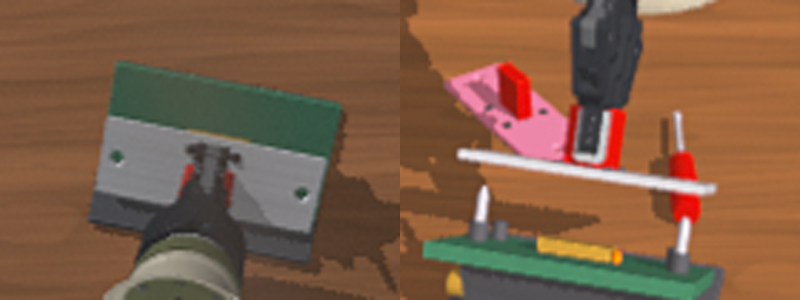

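```bash
cat > u.py <<'E'
from h import *
B=bedR().as_matrix(); s=env.get_state(); tb=(s['tcp_pos']-C0)@B
p=np.load('t1.npz')['p']; H=hsv(p).astype(int); out=[]
for (cx,cy) in((269.8,177.1),(325.3,187.9)):
    x0,y0=int(cx)-6,int(cy)-6; w=p[y0:y0+14,x0:x0+14].astype(float).min(2); base=np.median(w)
    k=np.clip(base-12-w,0,None); yy,xx=np.mgrid[0:14,0:14]; k[(xx+x0-cx)**2+(yy+y0-cy)**2>20]=0
    uv=[[(k*xx).sum()/k.sum()+x0,(k*yy).sum()/k.sum()+y0]]
    L=((onplane('top',uv,C0+(tb[2]/1000-.0103+.0035)*B[:,2],B[:,2])-C0)@B*1000)[0]; out.append(L); print(uv,L)
out=np.array(out); print("mid",out.mean(0),"span",np.linalg.norm(out[0]-out[1]),"yaw err deg",np.degrees(np.arctan2(-(out[0]-out[1])[0],(out[0]-out[1])[1])),"tcp",tb*1000)
# plate short edges along its mid line
m=(H[...,1]<55)&(H[...,2]>90); 
v,u=np.nonzero(m); L=(onplane('top',np.c_[u,v],C0+(tb[2]/1000-.0043)*B[:,2],B[:,2])-C0)@B*1000
g=(abs(L[:,0]+1)<20)&(abs(L[:,1])<110); print("plate y ends",[ (L[g&(abs(L[:,0]-a)<4)][:,1].min(),L[g&(abs(L[:,0]-a)<4)][:,1].max()) for a in(-15,-5,5)])
E
python3 u.py
```

```text
[[np.float64(269.53274336283187), np.float64(176.43362831858408)]] [-31.5706  83.42    -6.7298]
[[np.float64(324.92979452054794), np.float64(187.45719178082192)]] [-31.6661 -79.5973  -6.7298]
mid [-31.6183   1.9113  -6.7298] span 163.01736065247096 yaw err deg -0.033591453228428235 tcp [-1.2046  2.1392 70.1501]
plate y ends [(np.float64(-93.9391955793594), np.float64(96.21430333977202)), (np.float64(-94.6624868129463), np.float64(97.5486732891839)), (np.float64(-92.6334857971618), np.float64(96.05454601498505))]
```

```bash
sed -i 's#tb\[2\]/1000#tb[2]#g' u.py && python3 u.py
```

```text
[[np.float64(269.53274336283187), np.float64(176.43362831858408)]] [-1.9854 77.8353 63.3501]
[[np.float64(324.92979452054794), np.float64(187.45719178082192)]] [ -2.0744 -73.9996  63.3501]
mid [-2.0299  1.9178 63.3501] span 151.83497149068137 yaw err deg -0.03359145322846211 tcp [-1.2046  2.1392 70.1501]
plate y ends [(np.float64(-87.89691803016281), np.float64(90.46195436471355)), (np.float64(-87.93680104955507), np.float64(89.88716290954137)), (np.float64(-86.66248212600443), np.float64(88.48418131682294))]
```

The picture shows the template above the jig, square to it, with both holes at top px (269.5,176.4) and (324.9,187.5). Span is 151.8 mm (must be 152) and yaw error is about 0. The blank is still in place. I'm lowering onto the pins with a small correction.

Request:
{"name": "carry_out", "arguments": {"steps": [[[0,0,0],[-0.15,0.05,0.5],255],[[0,0,0],[-0.15,0.05,1.0],255],[[0,0,0],[-0.15,0.05,1.4],255],[[0,0,0],[-0.15,0.05,1.8],255],[[0,0,0],[-0.15,0.05,2.1],255],[[0,0,0],[-0.15,0.05,2.4],255],[[0,0,0],[-0.15,0.05,2.7],255],[[0,0,0],[-0.15,0.05,2.7],255]]}}

```text
clock: 21.8
tcp_pos: [0.5854, -0.0385, 0.0989]
orientation: [0.235, 0.747, 0.594, 0.186]
wrist_force: [0.1, 0.0, -2.4]
finger_gap: 0.015
grip_force: 79.3
```

```bash
python3 -c "
from h import *
inbed(); print(env.get_state()['ft_torque'])"
```

```text
tcp in bed mm [-1.2511  0.6172 42.6001] force bed [-1.3509  0.0227 -2.0302] ang err [ 0.11   -0.0475  0.0001]
[ 0.2336  0.7848 -0.0123]
```

Request:
{"name": "carry_out", "arguments": {"steps": [[[0,0,0],[0,0.03,0.2],255],[[0,0,0],[0,0.03,0.5],255],[[0,0,0],[0,0.03,0.8],255],[[0,0,0],[0,0.03,1.1],255],[[0,0,0],[0,0.03,1.4],255],[[0,0,0],[0,0.03,1.5],255],[[0,0,0],[0,0.03,1.5],255],[[0,0,0],[0,0.03,1.5],255]]}}

```text
clock: 22.8
tcp_pos: [0.594, -0.0405, 0.0871]
orientation: [0.235, 0.747, 0.594, 0.186]
wrist_force: [-0.5, 0.5, -2.7]
finger_gap: 0.015
grip_force: 79.3
```

```bash
python3 -c "
from h import *
inbed(); print(env.get_state()['ft_torque'])"
```

```text
tcp in bed mm [-0.7805  0.6003 27.8267] force bed [-2.0041  0.351  -1.8326] ang err [ 0.0881 -0.0482 -0.0008]
[0.1473 0.7898 0.0151]
```

Going in freely. On to the rests.

Request:
{"name": "carry_out", "arguments": {"steps": [[[0,0,0],[0,0,0.1],255],[[0,0,0],[0,0,0.2],255],[[0,0,0],[0,0,0.25],255],[[0,0,0],[0,0,0.3],255],[[0,0,0],[0,0,0.33],255],[[0,0,0],[0,0,0.33],255],[[0,0,0],[0,0,0.33],255],[[0,0,0],[0,0,0.33],255]]}}

```text
clock: 23.8
tcp_pos: [0.5956, -0.041, 0.0847]
orientation: [0.235, 0.747, 0.594, 0.186]
wrist_force: [-5.4, -0.0, 3.7]
finger_gap: 0.0154
grip_force: 80.8
```

```bash
python3 -c "
from h import *
inbed(); print(env.get_state()['ft_torque'])"
```

```text
tcp in bed mm [-0.7896  0.4642 24.9063] force bed [-2.1903 -1.2194  6.0318] ang err [ 0.0755 -0.0632  0.0027]
[0.2607 0.9981 0.0824]
```

Resting at the predicted height. I'm releasing and retreating.

Request:
{"name": "carry_out", "arguments": {"steps": [[[0,0,0],[0,0,0],120],[[0,0,0],[0,0,0],60],[[0,0,0],[0,0,0],0],[[0,0,0],[0,0,0],0],[[0,0,0],[0,0,-2],0],[[0,0,0],[0,0,-6],0],[[0,0,0],[0,0,-12],0],[[0,0,0],[0,0,-16],0]]}}

```text
clock: 24.8
tcp_pos: [0.506, -0.0199, 0.2177]
orientation: [0.236, 0.746, 0.594, 0.187]
wrist_force: [0.3, -0.4, 0.0]
finger_gap: 0.0854
grip_force: 0.0
```

Request:
{"name": "carry_out", "arguments": {"steps": [[[0,0,0],[0,0,-4],0],[[0,0,0],[6,0,-4],0],[[0,0,0],[12,0,-4],0],[[0,0,0],[18,0,-4],0],[[0,0,0],[18,0,-4],0],[[0,0,0],[18,0,-4],0],[[0,0,0],[18,0,-4],0],[[0,0,0],[18,0,-4],0]]}}

```text
clock: 25.8
tcp_pos: [0.5249, 0.1589, 0.2484]
orientation: [0.235, 0.747, 0.593, 0.186]
wrist_force: [-0.4, 0.5, -0.3]
finger_gap: 0.0852
grip_force: 0.0
```

```bash
python3 -c "
from h import *
p,d=env.read_camera('top'); q,_=env.read_camera('scene'); B=bedR().as_matrix()
H=hsv(p).astype(int); m=np.zeros(d.shape,bool); m[140:215,255:345]=1; m&=(H[...,1]<45)&(H[...,2]>120)
b=max(blobs(m,40),key=lambda t:t[0]); C=cloud('top',d,b[2]); L=(C-C0)@B*1000; print(np.median(L,0)); A=np.c_[L[:,:2],np.ones(len(L))]; k=abs(L[:,2]-np.median(L[:,2]))<6; print('plane slopes',np.linalg.lstsq(A[k],L[k,2],rcond=None)[0])
f=lambda a:cv2.resize(a,(400,300),interpolation=cv2.INTER_CUBIC)
cv2.imwrite('pics/s8.png',np.hstack([f(p[130:220,245:365]),f(q[185:275,190:310])])[:,:,::-1])"
```

```text
[ 6.3269  6.1731 20.2499]
plane slopes [-0.0026 -0.0001 20.3068]
```

View pics/s8.png

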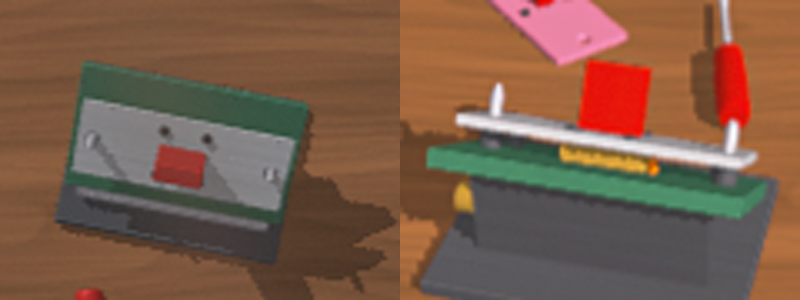

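The template hangs on both pins, at crop positions (92,138) and (272,173). Its top face is at 20.3 mm (14+6 expected) and parallel to the bed. The blank is still at the stop (655,168). Handing in.

```bash
python3 -c "
from workcell import env
print(env.hand_in())"
```

```text
the job is handed in; nothing more can be done
None
```

The job is handed in after about 26 s of robot time: the blank measured flush on all three stops before the template went on and was still at the side stop afterwards. The template hangs flat on both pins and its rests, and the jar, mouthpiece and screwdriver were not touched.

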